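# Pack the spares tray and report it at the roller and whisker switches

### The job

Get the docked parts tray ready for the bake-out loader: slide its divider along towards the short bracket until the longer guide rail will fit in the other bay, and lay that rail flat in there. Then report the load by hand: push the roller switch's arm gently over sideways, in the one direction it gives, until it has clearly tripped but well short of its end stop, hold it there for about a second and let it spring back, and after it do the same with the whisker switch's stick, sideways to either side. Do not trip either switch before the rail is in, and leave everything else where it stands, the bracket in its own bay.

Things in the scene. Friction and masses are not known exactly. Their poses are not given: they have to be found in the camera images.
- tray: Open aluminium tray fixed to the bench, outside 94 (x) x 270 (y) mm, walls 5 mm thick and 35 mm high, floor 4 mm thick; inside 84 x 260 mm. Origin: centre of its underside, on the bench. Its long axis is its y; the short bracket lies in the bay at its +y end, the long rail belongs in the bay at its -y end.
- divider (a joint): Position (m) of the tray's sliding divider: the offset of its centre from the tray's middle along the tray's +y; starts between -0.08 and 0; travels from -0.10 to +0.10 and stays where it is left (2 N of friction). The divider is an 8 mm thick grey plate across the tray. With it at d the -y bay is 126 mm + d long and the +y bay 126 mm - d long (d in mm).
- divider_tab (a point): Middle of the grip tab on top of the divider, 60 mm above the bench: tab 30 mm wide (tray x), 10 mm thick (tray y), from 38 to 74 mm above the bench. Same axes as the tray.
- long_rail_mid (a point): Centre of the long steel guide rail, a straight bar 156 x 18 x 14 mm with a row of screw holes in its top; x along its length, z up. It starts lying flat on the bench on either the left or the right side, centre 7 mm up.
- short_rail_mid (a point): Centre of a shorter rail of the same section, 96 x 18 x 14 mm, lying flat on the bench on the other side; leave it.
- bracket_mid (a point): Middle of the small aluminium L bracket lying in the tray's +y bay: 40 (x) x 50 (y) mm, 28 mm high, this point 14 mm above its underside.
- roller_switch: Roller lever limit switch fixed to the bench: a grey upright block 30 x 40 mm, top 72 mm above the bench, on a 60 x 66 mm base plate. Origin: on the bench under the block. Its arm swings in a plane parallel to the switch's own y-z plane, towards the switch's +y only.
- roller (a point): Centre of the roller (white, 22 mm diameter, 12 mm wide along the switch's x) at the top of the steel arm, 115 mm above the bench at rest and 29 mm to the switch's -x side of its origin; the arm's pivot is 60 mm straight below it at rest (axis along the switch's x).
- roller_arm (a joint): Angle (rad) of the roller arm: 0 upright at rest (stop), grows as the roller is pushed to the switch's +y, end stop at 1.2; the switch trips at 0.45; more than 1.0 overdrives it. A spring brings it back; pushing it to 0.6 takes about 4 N at the roller.
- whisker_switch: Whisker switch fixed to the bench: a round grey body 42 mm diameter, collar top 58 mm above the bench, on a 60 x 60 mm base plate. Origin: on the bench under its middle. Its stick swings in the switch's own y-z plane, to either side.
- whisker_cap (a point): Middle of the white cap (13 mm diameter, 22 mm high) near the top of the thin steel stick (6 mm diameter), 120 mm above the bench at rest; the stick's pivot is 65 mm straight below it at rest (axis along the switch's x). The stick's top is 128 mm above the bench.
- whisker (a joint): Angle (rad) of the whisker: 0 upright at rest, positive when the cap is pushed to the switch's +y, negative to its -y; end stops at +-1.2; trips at 0.45 either way; more than 1.0 overdrives it. A spring brings it back; 0.6 takes about 3 N at the cap.
- jar_mid (a point): Middle of a small jar, 48 mm diameter, 55 mm high, standing between the two switches; leave it.
- bottle_mid (a point): Middle of a bottle, 60 mm diameter, 150 mm high, outside the left-hand rail; leave it.
- fitting_mid (a point): Middle of a small upright brass tube fitting, 26 mm diameter, 34 mm high, standing between the tray's right (-y) end and the right rail; leave it.
- wrench_grip (a point): Grip of a wrench 160 mm long lying at the right; leave it.
- plug_mid (a point): Middle of a small steel plug, 24 mm square and 38 mm high, standing between the tray's left (+y) end and the left rail; leave it.
- can_mid (a point): Middle of an upright can, 56 mm diameter, 130 mm high, outside the right-hand rail; leave it.
- vial_rack: White rack of vials fixed at the back right, 70 x 120 mm, 51 mm high, origin at the centre of its underside.
Things that resemble listed ones, but are neither listed nor needed, are in the scene too. Leave any green look-alike of the roller_switch alone. What is shaped like the part that bears long_rail_mid but yellow is not meant.

How it is judged:
By the outcome, as a careful person would: the job done as asked, in the order asked, and still so for the second after the job is handed in, with the robot touching nothing.
It also fails if it takes over 67 s, if anything falls off the work surface, if the arm or the gripper's body presses on something with over 40 N, if the wrist force passes 120 N, or if a joint passes its speed limit or range.

### The arm

A 6-joint arm with a two-finger parallel gripper is mounted at the origin on the work surface. World frame = base frame: x ahead of the robot, y to its left, z up, the work surface at z = 0. Lengths are in m, angles in rad, forces in N, time in s.
With the tool pointing down it reaches from about 0.35 to 0.775 m from the base axis. Payload 5.5 kg.
Tool frame: the origin (TCP) lies midway between the tips of the shut fingers; the grasp point (between the pads) lies 19 mm behind it; z points along the fingers, y is the direction in which the jaws open and shut (so a half turn about z gives the same grasp; the last joint's range is limited). The gripper opens to 85 mm and grips with 20 to 120 N. Pads are 22 mm wide; open, the fingers measure 114 mm over their backs; the gripper's body (76 mm by 85 mm) begins 54 mm behind the grasp point. The pads swing forward as they close: fully open they stand 13 mm farther back than shut.
Start: joints at [-0.14, 0.313, 0.046, 1.304, 0, 1.431], TCP at [0.575, -0, 0.231] pointing down, gripper open.
Joint ranges: [-2.76, 2.76], [-0.86, 1.69], [-1.03, 1.26], [-2.2, 2.34], [-1.47, 1.5], [-3.14, 3.14]. Speed limits (rad/s): [2.57, 2.57, 3.14, 3.14, 3.14, 3.14].

### API

Orientations are given as a unit quaternion [w, x, y, z].
In Python, from workcell import env gives the robot as it stands.
- The arm moves only by the shell command python3 -m creep 'ROWS' [OPENING] [FORCE]. ROWS is JSON, a list of rows, each a list of 6 numbers: the shift along the tool's x, y, z in m, then the turn, a rotation vector about the tool's x, y, z in degrees. A call has exactly 8 rows; each row is the pose to reach, as a shift and turn from the pose commanded when the call began, along the tool's axes at that moment; what a row does not reach only later rows make up. A row lasts 1/10 s, in which the tool goes at most 50 mm and 8.59 degrees, less where a joint would pass 70% of its speed; a pose out of reach is approached as far as the arm can. A call with a gripper value outside its range is refused whole. OPENING is the finger opening in m, from 0 to 0.0854, set as the call begins (- or left out, the last holds). The fingers move at their own pace and stop on an object; FORCE is the grip in N (left out, the last holds). Time passes only in rows, so rows that repeat a pose let the fingers close, or fill a call up. It gives the time, the measured TCP pose, the force and the opening at its end, in the units of the state.
- env.get_state(): the state, without advancing time (a new reading comes with each control period).
- env.read_camera(name): name is "scene" or "side" or "wrist"; returns (picture, depth): 480x640x3 uint8, blue, green, red; 480x640 float32, m along the optical axis (not along the pixel's ray), 0 where there is no reading.
- env.camera_params(name): a dict with "fx", "fy", "cx", "cy" (pixels), "k1" (the pictures are not rectified: a ray, as slopes to the right and down, at radius r is drawn at 1 + k1 r^2 times it, then the intrinsics apply), "position" and "orientation" of the camera in the world. Camera axes: x right, y up, looking along -z (the intrinsics and any distortion apply to the point x, -y, -z); pixel columns grow to the right and rows downward; lengths in m; the calibration is good to about 2 mm. A picture is of the moment at which its call begins: read the wrist's pose just before it. camera_params takes no time and is no camera call; for the wrist camera it gives the pose at the moment of the call.
- env.hand_in(): hands the job in, once; it reports no verdict.
The state is a dict: "clock": time; "joint_pos": joint angles; "qvel": joint speeds; "tau": joint torques, N m; "tcp_pos": TCP position; "orientation": TCP orientation; "wrist_force": force on the tool from outside, world axes, zero at the start; "ft_torque": the same for the moment, N m; "finger_gap": finger opening in m.
Only numpy, scipy, OpenCV 4.12 (cv2) and the standard library are available. Lean on these libraries where they do the work, as an engineer would, in place of code of your own. Each camera call takes 0.05 s, during which the arm holds its last target. There are 200 camera calls.

## Working session

There is one attempt and no reset: what is moved stays moved. The work goes in short steps, Python scripts to look and compute and a shell command to move; the robot and the scene stay as the last step left them, time stands still between calls to the robot, and variables do not carry over. Pictures are saved under pics/ and viewed, about 8 in all and at most 12, crops included, and the job is handed in when it is done.

```bash
ls; mkdir -p pics; python3 - <<'E'
from workcell import env
import cv2,pprint
print(env.get_state())
for n in("scene","side"):
    p,d=env.read_camera(n); cv2.imwrite(f"pics/{n}0.png",p)
    import numpy as np; np.save(f"{n}0.npy",d)
    print(n,env.camera_params(n))
print(env.camera_params("wrist"))
E
```

```text
pics
{'clock': 0.0, 'joint_pos': array([-1.39612563e-01,  3.14015791e-01,  4.49509413e-02,  1.30358362e+00,
        8.54757153e-06,  1.43120327e+00]), 'qvel': array([ 0.0023111 , -0.00122969, -0.00037328,  0.00036661,  0.00155302,
       -0.00031984]), 'tau': array([-2.90074182e-03, -4.80629075e+01,  2.98531097e+01,  1.95313990e-02,
       -3.83516899e-04, -4.27451073e-05]), 'tcp_pos': array([5.74482667e-01, 5.84383733e-05, 2.30388644e-01]), 'orientation': array([-7.42151599e-04,  7.07113376e-01,  7.07099580e-01, -5.53927270e-04]), 'wrist_force': array([-0.09643855, -0.88351606,  0.4652434 ]), 'ft_torque': array([0.01936643, 0.00683117, 0.00870468]), 'finger_gap': 0.08538942944468994}
scene {'fx': 581.8307848092498, 'fy': 581.8307848092498, 'cx': 317.5957765867652, 'cy': 247.13379331282925, 'k1': -0.16333343256231778, 'position': array([ 0.97767186, -0.8270105 ,  1.03592486]), 'orientation': array([0.89293493, 0.3655974 , 0.10313558, 0.24159637])}
side {'fx': 567.7062789828698, 'fy': 567.7062789828698, 'cx': 318.3250723047286, 'cy': 239.99971101736824, 'k1': 0.020427892585306442, 'position': array([0.31610081, 0.84992696, 0.98474003]), 'orientation': array([-0.10321856, -0.03366484,  0.38951987,  0.91459656])}
{'fx': 390.1936233934211, 'fy': 390.1936233934211, 'cx': 314.51888007274346, 'cy': 240.83955463961445, 'k1': 0.004710485065985764, 'position': array([0.57402027, 0.08186493, 0.37323752]), 'orientation': array([ 9.87024708e-01, -1.60562831e-01,  1.33020208e-03, -1.83150409e-04])}
```

View pics/scene0.png

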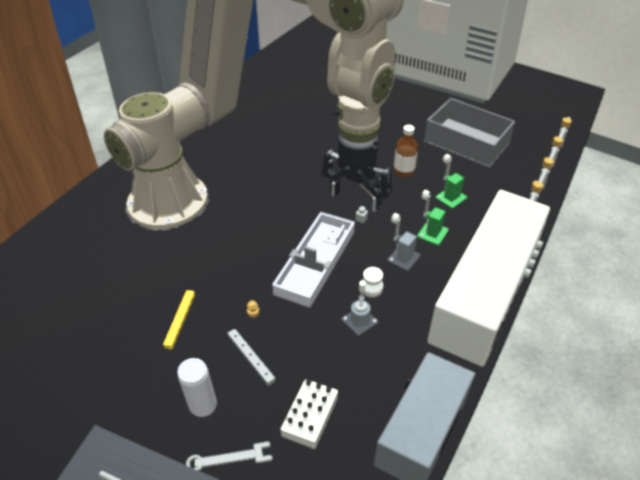

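View pics/side0.png

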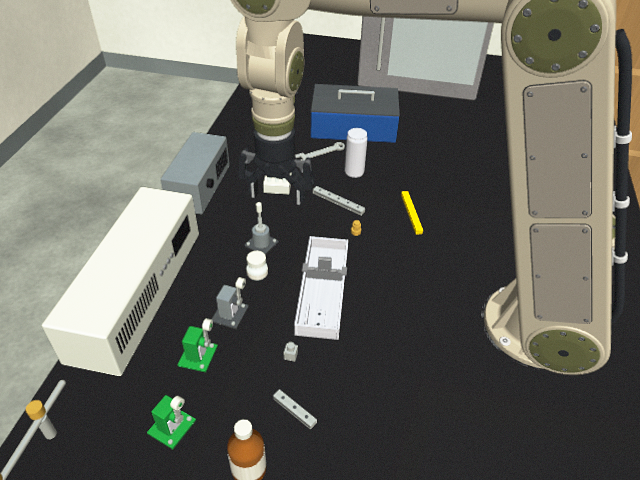

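The scene view shows the tray at (315,258), divider tab at (312,255), grey roller switch at (405,250) with its roller at (396,218), whisker at (360,315) with its cap at (362,287), and jar at (373,281).

Candidates for the long rail are:
- steel bar on the right, scene (250,355) / side (340,200)
- yellow bar, scene (180,320), which is a decoy
- short steel bar on the left, side (295,408)

I choose the right steel bar. Candidates for the roller switch are grey at (405,250) and green at (433,228) and (453,190). I choose grey.

```bash
cat > h.py <<'E'
from workcell import env
import numpy as np, cv2
from scipy.spatial.transform import Rotation as R
def rot(q): return R.from_quat([q[1],q[2],q[3],q[0]]).as_matrix()
def rays(c,uv):
    uv=np.atleast_2d(np.float64(uv)); K=np.array([[c['fx'],0,c['cx']],[0,c['fy'],c['cy']],[0,0,1]])
    n=cv2.undistortPoints(uv.reshape(-1,1,2),K,np.array([c['k1'],0,0,0.])).reshape(-1,2)
    return np.c_[n[:,0],-n[:,1],-np.ones(len(n))]@rot(c['orientation']).T
def plane(c,uv,z):
    d=rays(c,uv); return c['position']+d*((z-c['position'][2])/d[:,2])[:,None]
def two(c1,u1,c2,u2):
    a,b=rays(c1,u1)[0],rays(c2,u2)[0]
    t=np.linalg.lstsq(np.c_[a,-b],c2['position']-c1['position'],rcond=None)[0]
    p,q=c1['position']+a*t[0],c2['position']+b*t[1]; return (p+q)/2,np.linalg.norm(p-q)
def cloud(c,d):
    v,u=np.mgrid[:480,:640]; r=rays(c,np.c_[u.ravel(),v.ravel()])
    return (c['position']+r*d.ravel()[:,None]).reshape(480,640,3)
E
python3 - <<'E'
from h import *
C={n:env.camera_params(n) for n in("scene","side")}
T={}
for n in C:
    P=cloud(C[n],np.load(f"{n}0.npy")); T[n]=P; img=cv2.imread(f"pics/{n}0.png")
    np.save(n+"_P.npy",P)
def show(n,uvs):
    for u,v in uvs: print(n,(u,v),T[n][v,u].round(4))
show("scene",[(250,355),(315,285),(312,255),(405,240),(396,218),(362,287),(360,310),(373,272),(253,305),(361,212),(195,370),(310,385),(205,300)])
show("side",[(340,200),(323,265),(325,300),(230,293),(239,284),(258,208),(260,232),(257,257),(356,227),(290,348),(295,408),(355,135)])
# rails: height-sliced blobs
for n in C:
    P=T[n]; z=P[...,2]; img=cv2.imread(f"pics/{n}0.png"); sat=cv2.cvtColor(img,cv2.COLOR_BGR2HSV)
    m=((z>.009)&(z<.02)&(P[...,0]>.25)&(P[...,0]<.85)&(abs(P[...,1])<.6)&(sat[...,2]>90)).astype(np.uint8)
    k,l,s,_=cv2.connectedComponentsWithStats(m)
    for i in range(1,k):
        if s[i,4]>60:
            q=P[l==i]; r=cv2.minAreaRect((q[:,:2]*1000).astype(np.float32))
            print(n,s[i],np.round(r[0],1),np.round(r[1],1),round(r[2],1),'z',np.median(q[:,2]).round(4))
E
```

```text
scene (250, 355) [ 0.4989 -0.3078  0.0161]
scene (315, 285) [ 0.5276 -0.0881  0.0382]
scene (312, 255) [ 0.485  -0.0293  0.0611]
scene (405, 240) [0.6555 0.114  0.0719]
scene (396, 218) [0.6254 0.1169 0.1262]
scene (362, 287) [ 0.653  -0.1074  0.1235]
scene (360, 310) [ 0.6549 -0.1132  0.0548]
scene (373, 272) [ 0.6297 -0.0012  0.0553]
scene (253, 305) [ 0.4358 -0.2031  0.0319]
scene (361, 212) [0.5007 0.1902 0.0318]
scene (195, 370) [ 0.4823 -0.4439  0.1268]
scene (310, 385) [ 0.6534 -0.3197  0.0424]
scene (205, 300) [ 0.314  -0.2281  0.0005]
side (340, 200) [ 0.491  -0.2966  0.0166]
side (323, 265) [ 0.4784 -0.0176  0.0555]
side (325, 300) [0.46   0.0417 0.0073]
side (230, 293) [0.6488 0.1225 0.072 ]
side (239, 284) [0.6208 0.1354 0.1218]
side (258, 208) [ 0.6508 -0.0965  0.1237]
side (260, 232) [ 0.6486 -0.0922  0.052 ]
side (257, 257) [ 0.6302 -0.0074  0.0552]
side (356, 227) [ 0.4309 -0.1929  0.0252]
side (290, 348) [0.498  0.2051 0.0377]
side (295, 408) [0.4591 0.3191 0.016 ]
side (355, 135) [ 0.4816 -0.432   0.1343]
scene [310 219  35  17 101] [432.  116.8] [93.3 45.5] 54.2 z 
[... 612 characters left out ...]
[214.2  20. ] 85.2 z 0.0157
side [264 187  26   6  78] [ 667.1 -302.6] [67.9 12.1] 6.4 z 0.0147
side [313 186  52  27 332] [ 496.6 -303.7] [ 27.9 156.7] 66.9 z 0.0159
side [401 191  22  42 311] [ 301.7 -303.4] [ 21.1 160. ] 19.6 z 0.0158
side [311 242  35   8 113] [ 487.1 -123.2] [83.8 11.9] 4.4 z 0.0147
side [247 270  21  10  66] [626.4  10.7] [46.5 23.7] 20.2 z 0.015
side [306 274  36   8 112] [476.6 -17.7] [81.9 10.4] 6.1 z 0.0145
side [307 308  18  19 179] [468.4  96.8] [34.5 46.8] 7.1 z 0.011
side [295 330  44   8 147] [457.4 141.1] [91.2  6.7] 5.2 z 0.0148
side [187 358  17  13  65] [676.9 261.4] [19.9 37.8] 62.9 z 0.012
side [273 390  44  37 492] [460.8 316.8] [21.2 97.2] 61.9 z 0.015
```

```bash
python3 - <<'E'
from h import *
def rect(q): 
    r=cv2.minAreaRect((q[:,:2]*1000).astype(np.float32)); return np.round(r[0],1),np.round(r[1],1),round(r[2],1),len(q)
for n in("scene","side"):
    P=np.load(n+"_P.npy"); x,y,z=P[...,0],P[...,1],P[...,2]; img=cv2.imread(f"pics/{n}0.png"); hsv=cv2.cvtColor(img,cv2.COLOR_BGR2HSV)
    def box(c,rx,ry,z0,z1,extra=True): return P[(abs(x-c[0])<rx)&(abs(y-c[1])<ry)&(z>z0)&(z<z1)&extra]
    print(n)
    print('rim',rect(box((.475,.005),.075,.155,.031,.040)))
    print('tab',rect(box((.48,-.02),.05,.06,.066,.080)))
    print('tabz',box((.48,-.02),.05,.06,.05,.09)[:,2].max())
    q=box((.46,.09),.05,.06,.02,.031); print('bracket>20',rect(q))
    print('rollblock',rect(box((.652,.12),.04,.04,.066,.078)))
    print('rollbase',rect(box((.652,.12),.06,.06,.004,.012)))
    q=box((.625,.13),.06,.06,.095,.135); print('roller',rect(q),q.mean(0),q.max(0),q.min(0))
    print('whbase',rect(box((.65,-.1),.06,.06,.004,.012)))
    print('whcollar',rect(box((.65,-.1),.06,.06,.05,.061)))
    q=box((.65,-.1),.06,.06,.105,.135); print('cap',rect(q),q.mean(0),q.max(0),q.min(0))
    for nm,c,h in (('jar',(.63,-.005),.05),('fitting',(.433,-.2),.028),('plug',(.498,.2),.033)):
        print(nm,rect(box(c,.04,.04,h,h+.012)))
a=cv2.imread("pics/scene0.png")[180:350,220:480]; b=cv2.imread("pics/side0.png")[180:350,190:450]
cv2.imwrite("pics/crop1.png",np.vstack([cv2.resize(i,None,fx=1.76,fy=1.76,interpolation=3) for i in(a,b)]))
E
```

```text
scene
rim (array([473. ,   4.5]), array([100.8, 274.8]), 6.5, 687)
tab (array([475.9, -22.4]), array([29.7, 13.8]), 8.7, 58)
tabz 0.07781458114491724
bracket>20 (array([463.1,  90. ]), array([ 95.7, 106.4]), 6.8, 212)
rollblock (array([649.6, 122.6]), array([43.9, 47.9]), 84.4, 177)
rollbase (array([652.1, 116.2]), array([112.5, 114.6]), 4.0, 217)
roller (array([622. , 123.7]), array([24.8, 16.2]), 77.8, 78) [0.62321863 0.12268771 0.11643539] [0.63105433 0.13552718 0.12767101] [0.61274496 0.11197578 0.0967894 ]
whbase (array([ 653.5, -102.6]), array([111.4, 114.5]), 0.8, 340)
whcollar (array([ 652.4, -107.1]), array([39.7, 32.3]), 31.4, 138)
cap (array([ 652.2, -106. ]), array([12.4, 14.1]), 28.0, 59) [ 0.65184694 -0.10627812  0.12370029] [ 0.65720215 -0.09789539  0.13270129] [ 0.64437946 -0.11240742  0.11072441]
jar (array([632.5,  -8.1]), array([41.6, 46.6]), 3.0, 225)
fitting (array([ 431.3, -201.6]), array([19.8, 20.3]), 48.9, 52)
plug (array([499.2, 194. ]), array([19.1, 14.2]), 89.8, 27)
side
rim (array([472.2,   7.8]), array([101. , 277.6]), 7.7, 806)
tab (array([475.4, -19.5]
[... 208 characters left out ...]
52.2, 119.6]), array([119.3, 118.8]), 89.8, 405)
roller (array([621.9, 129.8]), array([17.8, 21.6]), 0.1, 96) [0.61979533 0.13172101 0.11860266] [0.6307879  0.14062559 0.13115501] [0.61299709 0.11902566 0.0960249 ]
whbase (array([649.5, -99.8]), array([118.8, 117.9]), 89.7, 320)
whcollar (array([650.7, -99. ]), array([39.5, 40.5]), 3.0, 129)
cap (array([649.3, -99.8]), array([11.9, 14.3]), 31.0, 53) [ 0.64986729 -0.09965433  0.12524193] [ 0.65696864 -0.09386016  0.13422   ] [ 0.64417103 -0.10755916  0.10557759]
jar (array([631.3,  -3.6]), array([40.7, 44.3]), 16.2, 229)
fitting (array([ 430.6, -197. ]), array([17.5, 20.2]), 9.8, 46)
plug (array([498.4, 199.4]), array([14.1, 17.1]), 14.4, 53)
```

View pics/crop1.png

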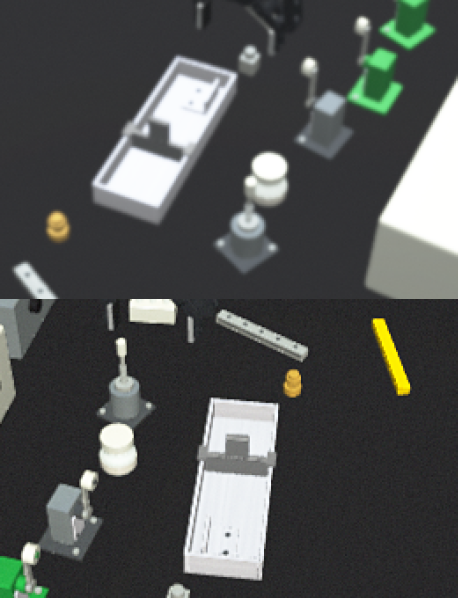

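The crop confirms the choice: a grey divider plate with its tab at crop (160,135), the grey roller switch at (325,120) beside the green one, and the steel rail with holes at (265,335 lower). Measured values:

| Item | Value |
|---|---|
| Tray centre | about (.473, .006), yaw about 6.8° |
| Divider | about -27 mm |
| Rail centre | (.497, -.304), jaw direction 67° |

Next I'll hover over the tab and check with the wrist camera.

```bash
python3 -m creep '[[-0.005,-0.03,0.01,0,0,-2],[-0.01,-0.06,0.03,0,0,-4],[-0.021,-0.099,0.05,0,0,-6.8],[-0.021,-0.099,0.06,0,0,-6.8],[-0.021,-0.099,0.06,0,0,-6.8],[-0.021,-0.099,0.06,0,0,-6.8],[-0.021,-0.099,0.06,0,0,-6.8],[-0.021,-0.099,0.06,0,0,-6.8]]'; python3 - <<'E'
from h import *
c=env.camera_params("wrist"); p,d=env.read_camera("wrist"); cv2.imwrite("pics/w1.png",p); P=cloud(c,d); np.save("w1P.npy",P)
print(env.get_state()['tcp_pos'],c['position'])
x,y,z=P[...,0],P[...,1],P[...,2]
def box(c,rx,ry,z0,z1): return P[(abs(x-c[0])<rx)&(abs(y-c[1])<ry)&(z>z0)&(z<z1)]
def rect(q):
    r=cv2.minAreaRect((q[:,:2]*1000).astype(np.float32)); return np.round(r[0],1),np.round(r[1],1),round(r[2],1),len(q)
print('rim',rect(box((.475,.005),.075,.155,.033,.037)))
print('tab',rect(box((.475,-.02),.05,.05,.071,.077)))
E
```

```text
clock: 0.9
tcp_pos: [0.4777, -0.0211, 0.1722]
orientation: [0.001, 0.664, 0.748, 0.001]
wrist_force: [-0.6, -0.1, -0.1]
finger_gap: 0.0856
[ 0.47741864 -0.02107087  0.17203819] [0.46695065 0.06020279 0.31489444]
rim (array([470.,  -1.]), array([ 97.4, 254.2]), 6.2, 5391)
tab (array([473.9, -20.8]), array([28.9, 10.6]), 6.8, 674)
```

View pics/w1.png

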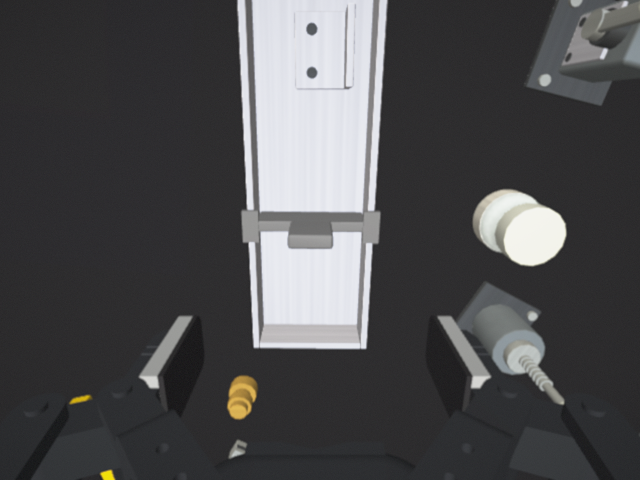

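The wrist view shows:
- tray -y end at row 348, outer corners (253,348) and (367,348)
- tab top at (310,225..247)
- bracket near edge at (295..353,88)
- whisker base rotated, with corners about (487,283) and (540,315)

```bash
python3 - <<'E'
from h import *
c=env.camera_params("wrist")
f=lambda uv,z:(plane(c,uv,z)*1000).round(1)[:,:2]
print('rim outer -y corners z35',f([(253,348),(367,348)],.035).tolist())
print('rim left/right outer',f([(239,0),(387,0),(243,150),(377,150)],.035).tolist())
print('inner -y z35',f([(261,325),(360,325)],.035).tolist())
print('bracket near z7',f([(295,88),(353,88)],.007).tolist(), 'far',f([(295,11)],.007).tolist())
print('tab top z74',f([(289,222),(332,222),(289,236),(332,236)],.074).tolist())
print('whisker base z6',f([(487,283),(540,315)],.006).tolist())
print('jar top',f([(532,234)],.055).tolist())
P=np.load('w1P.npy')
for u,v in[(310,340),(310,230),(320,60),(325,86),(310,240),(525,357),(500,297),(310,170)]: print((u,v),P[v,u].round(4))
E
```

```text
rim outer -y corners z35 [[438.2, -132.2], [532.4, -121.0]]
rim left/right outer [[412.3, 119.4], [504.3, 130.3], [420.3, 28.0], [513.6, 39.1]]
inner -y z35 [[443.2, -109.7], [523.3, -100.2]]
bracket near z7 [[450.9, 73.8], [493.2, 78.9]] far [[445.8, 123.3]]
tab top z74 [[458.7, -9.1], [486.0, -5.8], [459.6, -18.5], [487.3, -15.2]]
whisker base z6 [[631.9, -63.0], [686.6, -87.9]]
jar top [[627.1, -3.3]]
(310, 340) [ 0.4851 -0.1219  0.0307]
(310, 230) [ 0.4733 -0.0163  0.063 ]
(320, 60) [0.4672 0.0944 0.0089]
(325, 86) [0.473  0.0776 0.009 ]
(310, 240) [ 0.4738 -0.0201  0.0729]
(525, 357) [ 0.6469 -0.0976  0.0617]
(500, 297) [ 0.6468 -0.0747  0.0066]
(310, 170) [0.4691 0.0151 0.0039]
```

```bash
python3 -m creep '[[0,-0.001,0.03,0,0,0.4],[0,-0.002,0.06,0,0,0.4],[0,-0.002,0.09,0,0,0.4],[0,-0.002,0.115,0,0,0.4],[0,-0.002,0.122,0,0,0.4],[0,-0.002,0.122,0,0,0.4],[0,-0.002,0.122,0,0,0.4],[0,-0.002,0.122,0,0,0.4]]' 0.06 && python3 -m creep '[[0,0,0,0,0,0],[0,0,0,0,0,0],[0,0,0,0,0,0],[0,0,0,0,0,0],[0,0,0,0,0,0],[0,0,0,0,0,0],[0,0,0,0,0,0],[0,0,0,0,0,0]]' 0.0 25
```

```text
clock: 1.75
tcp_pos: [0.4755, -0.0215, 0.0508]
orientation: [0.001, 0.667, 0.745, 0.001]
wrist_force: [0.2, -0.2, 0.3]
finger_gap: 0.0601
clock: 2.55
tcp_pos: [0.4749, -0.0214, 0.0502]
orientation: [0.001, 0.667, 0.745, 0.001]
wrist_force: [0.4, 0.7, 6.1]
finger_gap: 0.0295
```

```bash
python3 -m creep '[[0.008,0,-0.001,0,0,0],[0.020,0,-0.001,0,0,0],[0.034,0,-0.001,0,0,0],[0.048,0,-0.001,0,0,0],[0.060,0,-0.001,0,0,0],[0.068,0,-0.001,0,0,0],[0.072,0,-0.001,0,0,0],[0.072,0,-0.001,0,0,0]]' && python3 -m creep '[[0,0,0,0,0,0],[0,0,0,0,0,0],[0,0,0,0,0,0],[0,0,0,0,0,0],[0,0,-0.01,0,0,0],[0,0,-0.03,0,0,0],[0,0,-0.06,0,0,0],[0,0,-0.09,0,0,0]]' 0.06
```

```text
clock: 3.35
tcp_pos: [0.4668, 0.0522, 0.0503]
orientation: [0.0, 0.666, 0.746, 0.001]
wrist_force: [4.9, 1.0, -5.3]
finger_gap: 0.0297
clock: 4.15
tcp_pos: [0.4655, 0.0502, 0.1417]
orientation: [-0.0, 0.667, 0.745, -0.0]
wrist_force: [0.7, 0.2, -1.1]
finger_gap: 0.06
```

```bash
python3 -m creep '[[-0.03,0.003,0,0,0,-8],[-0.07,0.008,0,0,0,-16],[-0.11,0.013,0,0,0,-24],[-0.15,0.017,0,0,0,-32],[-0.19,0.022,0,0,0,-40],[-0.23,0.026,0,0,0,-48],[-0.27,0.031,0,0,0,-56],[-0.30,0.034,0,0,0,-60.8]]'; python3 - <<'E'
from h import *
s=env.get_state(); print(s['joint_pos'].round(2), s['tcp_pos'])
M=rot(s['orientation']); t=np.array([.552,-.328,.145])-s['tcp_pos']; print('remaining in tool axes',(M.T@t).round(4)); print('yaw tool y',np.degrees(np.arctan2(M[1,1],M[0,1])))
E
```

```text
clock: 4.95
tcp_pos: [0.5336, -0.2468, 0.1411]
orientation: [0.001, 0.196, 0.981, -0.0]
wrist_force: [0.2, 0.0, -0.3]
finger_gap: 0.06
[-0.57  0.38 -0.09  1.11 -0.   -0.17] [ 0.53359879 -0.2467644   0.14113422]
remaining in tool axes [-0.0482 -0.0679 -0.0038]
yaw tool y 67.37088536684215
```

```bash
python3 -m creep '[[-0.01,-0.015,0,0,0,0],[-0.025,-0.035,0,0,0,0],[-0.04,-0.055,0,0,0,0],[-0.048,-0.066,0,0,0,0],[-0.048,-0.066,0,0,0,0],[-0.048,-0.066,0,0,0,0],[-0.048,-0.066,0,0,0,0],[-0.048,-0.066,0,0,0,0]]'; python3 - <<'E'
from h import *
s=env.get_state(); c=env.camera_params("wrist"); p,d=env.read_camera("wrist"); cv2.imwrite("pics/w2.png",p); P=cloud(c,d)
z=P[...,2]; hsv=cv2.cvtColor(p,cv2.COLOR_BGR2HSV)
m=((hsv[...,2]>90)&(hsv[...,1]<80)&(z>.009)&(z<.019)).astype(np.uint8)
k,l,st,_=cv2.connectedComponentsWithStats(m); i=1+np.argmax(st[1:,4])
q=P[l==i]; r=cv2.minAreaRect((q[:,:2]*1000).astype(np.float32)); print(st[i],r,np.median(q[:,2]))
r2=cv2.minAreaRect(np.argwhere(l==i)[:,::-1].astype(np.float32)); B=cv2.boxPoints(r2); W=plane(c,B,.014); print('img box',B.round().tolist(),(W*1000).round(1)[:,:2].tolist(),'mean',W.mean(0))
M=rot(s['orientation'])
for nm,g in(('cloud',np.array([*np.array(r[0])/1000,.003])),('box',np.array([*W.mean(0)[:2],.003]))): print(nm,'tool delta',(M.T@(g-s['tcp_pos'])).round(4))
print(s['tcp_pos'],'yaw',np.degrees(np.arctan2(M[1,1],M[0,1])))
E
```

```text
clock: 5.75
tcp_pos: [0.5518, -0.3222, 0.1405]
orientation: [-0.0, 0.197, 0.98, 0.0]
wrist_force: [0.1, 0.0, -1.0]
finger_gap: 0.0598
[ 291   17   31  238 6610] ((495.0711364746094, -303.9581298828125), (18.84385871887207, 154.80836486816406), 67.503662109375) 0.014017890105385067
img box [[291.0, 17.0], [321.0, 17.0], [321.0, 254.0], [291.0, 254.0]] [[420.3, -282.7], [427.4, -265.9], [569.8, -324.8], [561.3, -345.1]] mean [ 0.49472148 -0.30462792  0.014     ]
cloud tool delta [ 0.0593 -0.0051  0.1376]
box tool delta [ 0.0594 -0.0059  0.1376]
[ 0.55180499 -0.32222209  0.1405453 ] yaw 67.25738290604049
```

View pics/w2.png

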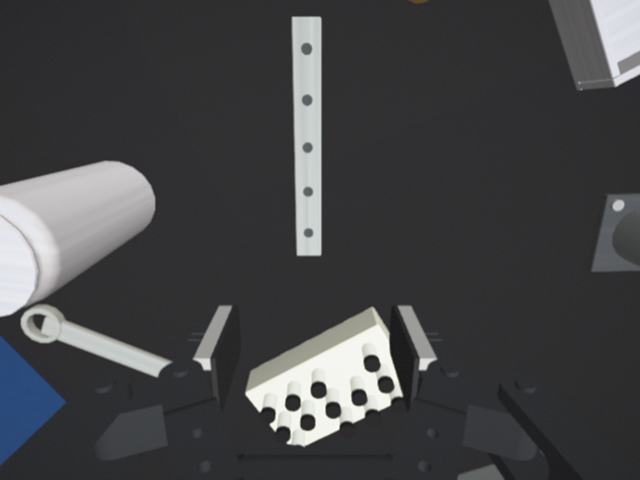

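The view shows the five-hole rail at (307,135), clear of the can (80,230) and rack (320,390). The fit gives 155 x 19 mm with its top at 14.0 mm, so it matches. Descending to grasp.

```bash
python3 -m creep '[[0.02,-0.002,0.01,0,0,-0.2],[0.045,-0.004,0.03,0,0,-0.2],[0.059,-0.0055,0.06,0,0,-0.2],[0.059,-0.0055,0.09,0,0,-0.2],[0.059,-0.0055,0.115,0,0,-0.2],[0.059,-0.0055,0.130,0,0,-0.2],[0.059,-0.0055,0.134,0,0,-0.2],[0.059,-0.0055,0.134,0,0,-0.2]]'
```

```text
clock: 6.6
tcp_pos: [0.4952, -0.3051, 0.0061]
orientation: [-0.0, 0.196, 0.981, 0.0]
wrist_force: [0.1, -0.2, -0.4]
finger_gap: 0.0599
```

```bash
python3 -m creep '[[0,0,0.003,0,0,0],[0,0,0.003,0,0,0],[0,0,0.003,0,0,0],[0,0,0.003,0,0,0],[0,0,0.003,0,0,0],[0,0,0.003,0,0,0],[0,0,0.003,0,0,0],[0,0,0.003,0,0,0]]' 0.0 60; python3 -m creep '[[0,0,0,0,0,0],[0,0,0,0,0,0],[0,0,-0.005,0,0,0],[0,0,-0.015,0,0,0],[0,0,-0.035,0,0,0],[0,0,-0.06,0,0,0],[0,0,-0.085,0,0,0],[0,0,-0.1,0,0,0]]'
```

```text
clock: 7.4
tcp_pos: [0.4962, -0.3059, 0.0045]
orientation: [0.001, 0.196, 0.981, -0.0]
wrist_force: [0.5, 1.3, 5.8]
finger_gap: 0.0161
clock: 8.2
tcp_pos: [0.4959, -0.3063, 0.1057]
orientation: [0.001, 0.196, 0.981, -0.001]
wrist_force: [-0.1, 0.5, -3.2]
finger_gap: 0.0161
```

```bash
python3 -m creep '[[0.008,0.015,0,0,0,7],[0.02,0.04,0,0,0,15],[0.036,0.07,0,0,0,23],[0.052,0.102,0,0,0,31],[0.068,0.134,0,0,0,39],[0.084,0.166,0,0,0,47],[0.1,0.198,0,0,0,55],[0.115,0.228,0,0,0,60.8]]'; python3 -m creep '[[0,0,0,0,0,0],[0,0,0,0,0,0],[0,0,0,0,0,0],[0,0,0,0,0,0],[0,0,0,0,0,0],[0,0,0,0,0,0],[0,0,0,0,0,0],[0,0,0,0,0,0]]'; python3 - <<'E'
from h import *
s=env.get_state();M=rot(s['orientation']); print(s['tcp_pos'],'yaw',np.degrees(np.arctan2(M[1,1],M[0,1])))
print((M.T@(np.array([.4767,-.0395,.1057])-s['tcp_pos'])).round(4))
c=env.camera_params("wrist"); p,d=env.read_camera("wrist"); cv2.imwrite("pics/w3.png",p); P=cloud(c,d); np.save("w3P.npy",P)
E
```

```text
clock: 9.0
tcp_pos: [0.4763, -0.0496, 0.1037]
orientation: [0.0, 0.667, 0.745, -0.0]
wrist_force: [0.4, 0.1, -3.0]
finger_gap: 0.0165
clock: 9.8
tcp_pos: [0.4768, -0.0512, 0.1033]
orientation: [-0.0, 0.665, 0.747, -0.0]
wrist_force: [-0.4, -0.0, -3.2]
finger_gap: 0.016
[ 0.47683627 -0.05121062  0.10325716] yaw 6.578663485291
[ 0.0116  0.0012 -0.0024]
```

View pics/w3.png

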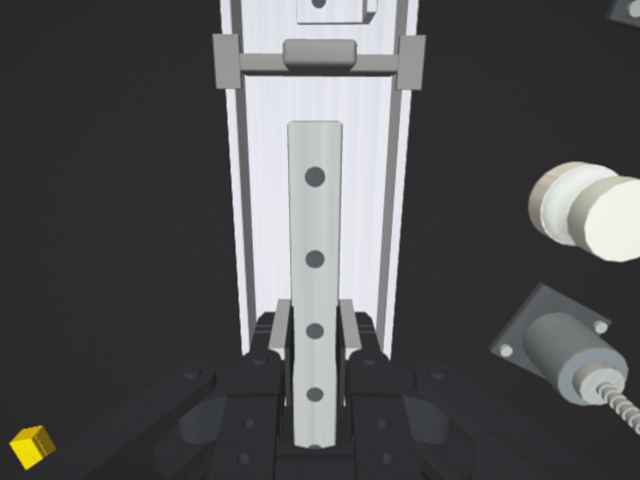

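The rail is held with its end at (315,121) and lined up with the tray. The divider's near edge is at row 77, and the bracket (335,10) is still clear of it.

```bash
python3 - <<'E'
from h import *
c=env.camera_params("wrist"); P=np.load("w3P.npy")
f=lambda uv,z:(plane(c,uv,z)*1000).round(1)[:,:2].tolist()
yv=np.array([-.1135,.9935]); xv=np.array([.9935,.1135]); o=np.array([471.5,6.8])
def tr(uv,z): q=np.array(f(uv,z))-o; return np.c_[q@xv,q@yv].round(1).tolist()
print('depths',[(u,v,P[v,u].round(4).tolist()) for u,v in[(315,140),(315,50),(270,62),(300,72),(330,15),(315,90),(234,200),(398,200)]])
print('rail end (tray xy)',tr([(289,121),(341,121)],.113))
print('divider near edge',tr([(260,76),(380,76)],P[72,270,2]))
print('rim outer L/R',tr([(227,120),(409,120),(240,320),(395,320)],.035))
print('bracket near',tr([(298,23),(365,23)],.007))
E
```

```text
depths [(315, 140, [0.4678, 0.0208, 0.1126]), (315, 50, [0.4642, 0.0528, 0.0733]), (270, 62, [0.4424, 0.0497, 0.0378]), (300, 72, [0.4578, 0.0464, 0.0452]), (330, 15, [0.4693, 0.0792, 0.0084]), (315, 90, [0.4655, 0.0411, 0.004]), (234, 200, [0.4278, -0.0215, 0.035]), (398, 200, [0.5175, -0.0112, 0.0351])]
rail end (tray xy) [[-10.5, 20.4], [6.5, 20.4]]
divider near edge [[-30.0, 40.3], [31.0, 40.2]]
rim outer L/R [[-47.4, 19.0], [46.5, 19.0], [-47.8, -97.9], [47.0, -97.8]]
bracket near [[-11.3, 68.7], [25.1, 68.7]]
```

```bash
python3 -m creep '[[0.006,0.0015,0,0,0,0],[0.012,0.0015,0.01,0,0,0],[0.012,0.0015,0.03,0,0,0],[0.012,0.0015,0.05,0,0,0],[0.012,0.0015,0.07,0,0,0],[0.012,0.0015,0.083,0,0,0],[0.012,0.0015,0.09,0,0,0],[0.012,0.0015,0.091,0,0,0]]';python3 -m creep '[[0,0,0,0,0,0],[0,0,0.001,0,0,0],[0,0,0.002,0,0,0],[0,0,0.003,0,0,0],[0,0,0.003,0,0,0],[0,0,0.003,0,0,0],[0,0,0.003,0,0,0],[0,0,0.003,0,0,0]]'
```

```text
clock: 10.65
tcp_pos: [0.476, -0.0383, 0.0112]
orientation: [-0.001, 0.665, 0.747, -0.0]
wrist_force: [-0.3, 0.2, -2.8]
finger_gap: 0.0159
clock: 11.45
tcp_pos: [0.477, -0.039, 0.0094]
orientation: [0.0, 0.665, 0.747, 0.0]
wrist_force: [-0.0, 0.6, -3.6]
finger_gap: 0.0164
```

Within about 1 mm of the floor. I'll lower slightly more, release to a 38 mm opening, and lift.

```bash
python3 -m creep '[[0,0,0.001,0,0,0],[0,0,0.001,0,0,0],[0,0,0.001,0,0,0],[0,0,0.001,0,0,0],[0,0,0.001,0,0,0],[0,0,0.001,0,0,0],[0,0,0.001,0,0,0],[0,0,0.001,0,0,0]]'; python3 -m creep '[[0,0,0,0,0,0],[0,0,0,0,0,0],[0,0,0,0,0,0],[0,0,0,0,0,0],[0,0,-0.01,0,0,0],[0,0,-0.03,0,0,0],[0,0,-0.07,0,0,0],[0,0,-0.12,0,0,0]]' 0.038;python3 -m creep '[[0,0,-0.04,0,0,0],[0,0,-0.08,0,0,0],[0,0,-0.09,0,0,0],[0,0,-0.09,0,0,0],[0,0,-0.09,0,0,0],[0,0,-0.09,0,0,0],[0,0,-0.09,0,0,0],[0,0,-0.09,0,0,0]]' 0; python3 - <<'E'
from h import *
c=env.camera_params("wrist"); p,d=env.read_camera("wrist"); cv2.imwrite("pics/w4.png",p); P=cloud(c,d); np.save("w4P.npy",P)
E
```

```text
clock: 12.25
tcp_pos: [0.4771, -0.0389, 0.0084]
orientation: [0.0, 0.665, 0.747, 0.0]
wrist_force: [-0.5, -0.3, 0.7]
finger_gap: 0.0161
clock: 13.05
tcp_pos: [0.4753, -0.0385, 0.1287]
orientation: [-0.002, 0.665, 0.747, -0.001]
wrist_force: [1.2, -0.8, 0.5]
finger_gap: 0.0381
clock: 13.85
tcp_pos: [0.4763, -0.0388, 0.2171]
orientation: [-0.001, 0.665, 0.747, -0.001]
wrist_force: [-0.4, -0.5, -0.6]
finger_gap: 0.0001
```

View pics/w4.png

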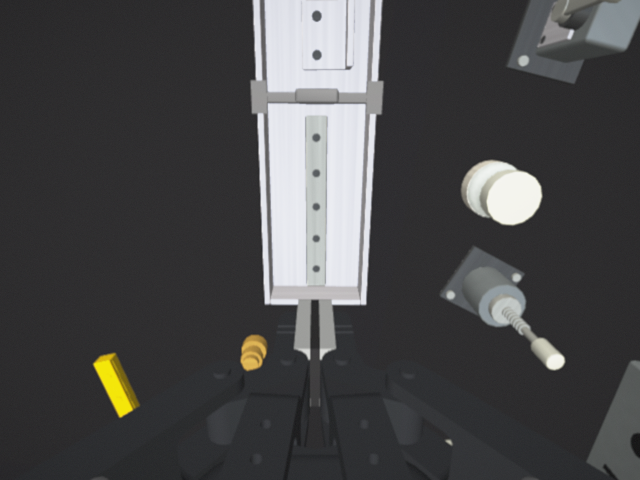

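The rail lies flat between the -y wall (row 287) and the divider (row 104), with gaps at both ends. The bracket is undisturbed. The roller base corners are (508,67) and (573,83). The whisker base corner is at (474,247) and its cap at (547,353). Next I measure the switches.

```bash
python3 - <<'E'
from h import *
c=env.camera_params("wrist"); P=np.load("w4P.npy")
f=lambda uv,z:(plane(c,uv,z)*1000).round(1)[:,:2].tolist()
print('rail z',[P[v,316,2].round(4) for v in(125,155,225,255,280)])
print('roller base -y edge z6',f([(508,67),(573,83)],.006), P[65,515].round(4))
print('whisk base z6',f([(474,247),(524,273),(441,298)],.006))
img=[cv2.imread(f"pics/{n}0.png") for n in("scene","side")]; C=[env.camera_params(n) for n in("scene","side")]
def cen(im,u0,u1,v0,v1,z0,z1,n):
    Q=np.load(n+"_P.npy"); m=np.zeros((480,640),bool); m[v0:v1,u0:u1]=True
    h=cv2.cvtColor(im,cv2.COLOR_BGR2HSV); m&=(h[...,2]>150)&(Q[...,2]>z0)&(Q[...,2]<z1)
    a=np.argwhere(m)[:,::-1]; return (a.min(0)+a.max(0))/2,a.mean(0),len(a)
for nm,bs,z0 in(('roller',((385,408,205,232),(230,250,272,298)),.10),('cap',((352,372,275,297),(250,268,198,218)),.107)):
    r=[cen(img[i],*bs[i],z0,.14,("scene","side")[i]) for i in(0,1)]
    print(nm,r); print(two(C[0],r[0][0],C[1],r[1][0]),two(C[0],r[0][1],C[1],r[1][1]))
print('cap wrist z.12',f([(547,353)],.120))
print(env.get_state()['joint_pos'].round(2))
E
```

```text
rail z [np.float64(0.016), np.float64(0.0179), np.float64(0.0173), np.float64(0.0177), np.float64(0.0187)]
roller base -y edge z6 [[621.5, 94.6], [678.9, 88.7]] [0.6266 0.0969 0.0055]
whisk base z6 [[632.0, -63.6], [687.1, -84.5], [612.3, -120.6]]
roller [(array([395.5, 217.5]), array([395.58, 217.58]), 50), (array([240. , 283.5]), array([239.74285714, 283.05714286]), 70)]
(array([0.62051283, 0.12864549, 0.11613179]), np.float64(0.0015979317909381326)) (array([0.62110237, 0.12800301, 0.11664352]), np.float64(0.001836839788431341))
cap [(array([362., 286.]), array([362.41463415, 285.24390244]), 41), (array([258.5, 207. ]), array([258.75510204, 206.69387755]), 49)]
(array([ 0.65129324, -0.10306097,  0.12121699]), np.float64(0.0007640038996357967)) (array([ 0.65102373, -0.10224764,  0.12278169]), np.float64(0.0005455484853031638))
cap wrist z.12 [[649.9, -102.1]]
[-0.25  0.13 -0.22  1.22 -0.    1.21]
```

```bash
python3 -m creep '[[0.012,0.02,0,0,0,2],[0.03,0.05,0,0,0,5],[0.05,0.085,0,0,0,9],[0.07,0.12,0,0,0,12.5],[0.09,0.151,0,0,0,12.5],[0.09,0.151,0.03,0,0,12.5],[0.09,0.151,0.06,0,0,12.5],[0.09,0.151,0.08,0,0,12.5]]';python3 -m creep '[[0,0,0.01,0,0,0],[0,0,0.02,0,0,0],[0,0,0.03,0,0,0],[0,0,0.036,0,0,0],[0,0,0.037,0,0,0],[0,0,0.037,0,0,0],[0,0,0.037,0,0,0],[0,0,0.037,0,0,0]]'; python3 - <<'E'
from h import *
s=env.get_state();M=rot(s['orientation']); print(s['tcp_pos'],'yaw',np.degrees(np.arctan2(M[1,1],M[0,1])))
print((M.T@(np.array([.622,.128,.098])-s['tcp_pos'])).round(4))
P=[];c=env.camera_params("wrist"); p,d=env.read_camera("wrist"); cv2.imwrite("pics/w5.png",p)
E
```

```text
clock: 14.7
tcp_pos: [0.6157, 0.0683, 0.1353]
orientation: [-0.001, 0.742, 0.67, -0.001]
wrist_force: [-0.0, -0.3, 0.2]
finger_gap: 0.0003
clock: 15.5
tcp_pos: [0.617, 0.0678, 0.102]
orientation: [0.0, 0.743, 0.67, 0.0]
wrist_force: [0.2, -0.6, 0.1]
finger_gap: -0.0003
[0.61704945 0.06782763 0.10200148] yaw -5.9016291550871545
[ 0.0604 -0.0013  0.004 ]
```

View pics/w5.png

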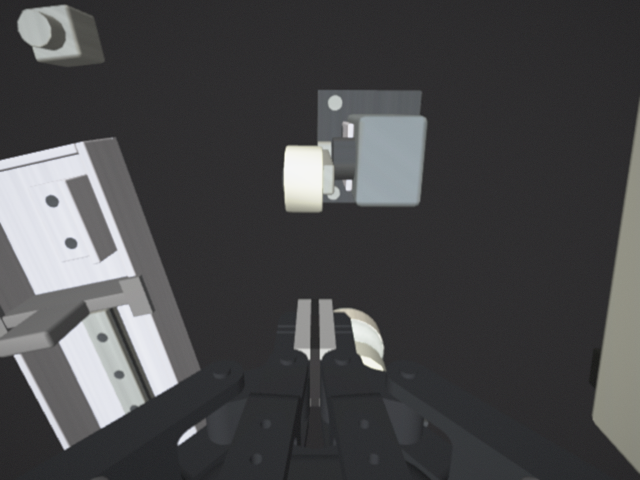

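The fingers at (315,320) face the roller at (304,180), which is slightly to the left, so I shift 3 mm. I'll approach until light contact first.

```bash
python3 -m creep '[[0.008,-0.003,0.002,0,0,0],[0.018,-0.003,0.002,0,0,0],[0.028,-0.003,0.002,0,0,0],[0.036,-0.003,0.002,0,0,0],[0.042,-0.003,0.002,0,0,0],[0.047,-0.003,0.002,0,0,0],[0.050,-0.003,0.002,0,0,0],[0.050,-0.003,0.002,0,0,0]]'; python3 - <<'E'
from h import *
s=env.get_state(); print(s['tcp_pos'],s['wrist_force'])
c=env.camera_params("side"); p,d=env.read_camera("side"); P=cloud(c,d); cv2.imwrite("pics/s5.png",p)
m=(P[...,2]>.09)&(P[...,2]<.14)&(abs(P[...,0]-.622)<.03)&(abs(P[...,1]-.145)<.06)&(cv2.cvtColor(p,cv2.COLOR_BGR2HSV)[...,2]>150)
print(m.sum(),np.argwhere(m).mean(0),P[m].mean(0))
E
```

```text
clock: 16.35
tcp_pos: [0.6189, 0.1181, 0.0994]
orientation: [0.0, 0.742, 0.67, 0.0]
wrist_force: [0.7, -1.6, 1.8]
finger_gap: -0.0
[0.61891229 0.11811353 0.09940759] [ 0.71957666 -1.6170881   1.7585435 ]
100 [285.7  238.13] [0.62086615 0.14059017 0.1223799 ]
```

```bash
python3 -m creep '[[0.006,0,0,0,0,0],[0.012,0,0,0,0,0],[0.018,0,0,0,0,0],[0.022,0,0,0,0,0],[0.024,0,0,0,0,0],[0.024,0,0,0,0,0],[0.024,0,0,0,0,0],[0.024,0,0,0,0,0]]'; python3 - <<'E'
from h import *
s=env.get_state(); print(s['tcp_pos'],s['wrist_force'])
c=env.camera_params("side"); p,d=env.read_camera("side"); P=cloud(c,d); cv2.imwrite("pics/s6.png",p)
m=(P[...,2]>.08)&(P[...,2]<.14)&(abs(P[...,0]-.622)<.03)&(abs(P[...,1]-.165)<.06)&(cv2.cvtColor(p,cv2.COLOR_BGR2HSV)[...,2]>150)
a=np.argwhere(m); print(m.sum(),a.mean(0),P[m].mean(0))
c0=a.mean(0)[::-1]
for z in(.100,.103,.106): print(z,plane(c,c0,z))
E
```

```text
clock: 17.2
tcp_pos: [0.6203, 0.1411, 0.0982]
orientation: [-0.0, 0.743, 0.67, -0.002]
wrist_force: [-0.5, -5.4, -3.6]
finger_gap: 0.0
[0.62025379 0.14107241 0.09824128] [-0.50386258 -5.40898879 -3.58378011]
116 [296.23275862 233.98275862] [0.62307475 0.1622372  0.11400501]
0.1 [[0.62802119 0.15117066 0.1       ]]
0.103 [[0.62696352 0.15354002 0.103     ]]
0.106 [[0.62590585 0.15590938 0.106     ]]
```

```bash
python3 -m creep '[[0.002,0,0,0,0,0],[0.004,0,0,0,0,0],[0.004,0,0,0,0,0],[0.004,0,0,0,0,0],[0.004,0,0,0,0,0],[0.004,0,0,0,0,0],[0.004,0,0,0,0,0],[0.004,0,0,0,0,0]]'; python3 - <<'E'
from h import *
for n in("side","scene"):
    c=env.camera_params(n); p,d=env.read_camera(n); cv2.imwrite(f"pics/{n}7.png",p)
a=cv2.imread("pics/scene7.png")[190:280,350:450]; b=cv2.imread("pics/side7.png")[250:340,190:290]
cv2.imwrite("pics/crop7.png",np.hstack([cv2.resize(i,None,fx=4,fy=4,interpolation=3) for i in(a,b)]))
print(env.get_state()['wrist_force'],env.get_state()['tcp_pos'])
E
python3 -m creep '[[-0.003,0,0,0,0,0],[-0.009,0,0,0,0,0],[-0.017,0,0,0,0,0],[-0.026,0,0,0,0,0],[-0.036,0,0,0,0,0],[-0.05,0,0,0,0,0],[-0.07,0,-0.01,0,0,0],[-0.08,0,-0.03,0,0,0]]'
```

```text
clock: 18.05
tcp_pos: [0.6204, 0.1443, 0.0978]
orientation: [0.0, 0.743, 0.669, -0.002]
wrist_force: [-0.4, -8.2, -5.7]
finger_gap: 0.0001
[-0.6715916  -7.97424765 -5.88395679] [0.6203666  0.1443084  0.09774808]
clock: 18.95
tcp_pos: [0.6118, 0.0644, 0.1277]
orientation: [-0.001, 0.743, 0.669, -0.001]
wrist_force: [-0.2, 0.1, 0.5]
finger_gap: -0.0003
```

View pics/crop7.png

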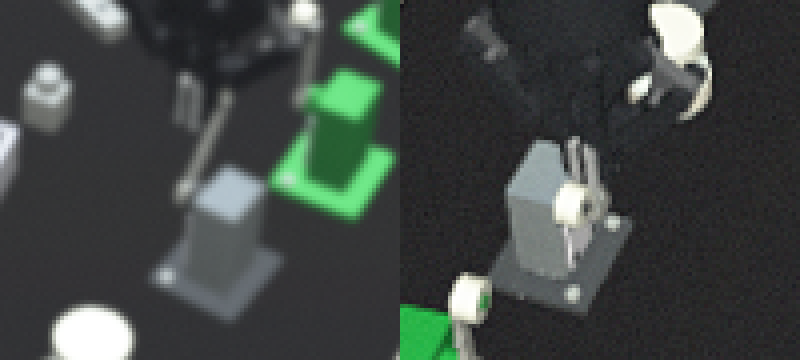

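Both crops show the roller leaning well over towards +y. Now I put a number on it and check that it has come back.

```bash
python3 - <<'E'
from h import *
def planex(c,uv,o,n):
    d=rays(c,uv); return c['position']+d*(((o-c['position'])@n)/(d@n))[:,None]
n=np.array([.9947,-.103,0]); o=np.array([.622,.128,0]); yv=np.array([.103,.9947,0])
cs,cd=env.camera_params("scene"),env.camera_params("side")
for c,l,uvs in((cs,'scene arm',[(395.75,237.5),(406.25,213.75)]),(cd,'side roller',[(233.75,300.75)])):
    Q=planex(c,uvs,o,n); print(l,[(round((q-o)@yv*1000,1),round(q[2]*1000,1)) for q in Q])
    print('angles',[np.arctan2((q-o)@yv,q[2]-.055).round(2) for q in Q])
p,d=env.read_camera("side"); P=cloud(cd,d)
m=(P[...,2]>.09)&(P[...,2]<.14)&(abs(P[...,0]-.622)<.03)&(abs(P[...,1]-.13)<.03)&(cv2.cvtColor(p,cv2.COLOR_BGR2HSV)[...,2]>150)
print('rest check',m.sum(),P[m].mean(0),'was .1317')
s=env.get_state();M=rot(s['orientation']); print('to cap', (M.T@(np.array([.6505,-.1023,.12])-s['tcp_pos'])).round(4),s['clock'])
E
```

```text
scene arm [(np.float64(9.6), np.float64(44.2)), (np.float64(51.2), np.float64(91.9))]
angles [np.float64(2.41), np.float64(0.95)]
side roller [(np.float64(33.1), np.float64(97.9))]
angles [np.float64(0.66)]
rest check 71 [0.620354   0.13242154 0.12101832] was .1317
to cap [-0.1609  0.0534  0.0127] 19.0
```

The roller reached about 0.66–0.7 rad, was held for well over 0.5 s (roughly 1.3 s above trip), and is back at rest. Now the whisker. Its base yaw is about -22.5°, so I approach from its +y side and push towards -y.

```bash
python3 -m creep '[[-0.015,0.01,-0.01,0,0,3],[-0.035,0.022,-0.01,0,0,7],[-0.06,0.036,-0.01,0,0,11],[-0.085,0.052,-0.005,0,0,15],[-0.105,0.063,0.0,0,0,16.6],[-0.113,0.068,0.01,0,0,16.6],[-0.113,0.068,0.019,0,0,16.6],[-0.113,0.068,0.019,0,0,16.6]]';python3 -m creep '[[-0.005,0,0,0,0,0],[-0.01,0,0,0,0,0],[-0.01,0,0,0,0,0],[-0.01,0,0,0,0,0],[-0.01,0,0,0,0,0],[-0.01,0,0,0,0,0],[-0.01,0,0,0,0,0],[-0.01,0,0,0,0,0]]'; python3 - <<'E'
from h import *
s=env.get_state();M=rot(s['orientation']); print('to cap', (M.T@(np.array([.6505,-.1023,.12])-s['tcp_pos'])).round(4),s['tcp_pos'],s['wrist_force'],np.degrees(np.arctan2(M[1,1],M[0,1])))
E
```

```text
clock: 19.8
tcp_pos: [0.6676, -0.0523, 0.1077]
orientation: [-0.002, 0.831, 0.556, -0.001]
wrist_force: [-0.7, 1.2, -0.7]
finger_gap: -0.0001
clock: 20.6
tcp_pos: [0.6657, -0.0624, 0.1103]
orientation: [0.0, 0.831, 0.556, 0.0]
wrist_force: [-0.6, 0.7, -0.2]
finger_gap: 0.0003
to cap [-0.0427  0.0012 -0.0097] [ 0.66567017 -0.0624189   0.11032766] [-0.61090733  0.67782199 -0.16107924] -22.49684541238979
```

```bash
python3 -m creep '[[-0.008,0.001,0.001,0,0,0],[-0.016,0.001,0.001,0,0,0],[-0.022,0.001,0.001,0,0,0],[-0.026,0.001,0.001,0,0,0],[-0.030,0.001,0.001,0,0,0],[-0.034,0.001,0.001,0,0,0],[-0.037,0.001,0.001,0,0,0],[-0.037,0.001,0.001,0,0,0]]'; python3 - <<'E'
from h import *
s=env.get_state(); print(s['tcp_pos'],s['wrist_force'])
for n in("scene","side"):
    c=env.camera_params(n); p,d=env.read_camera(n); P=cloud(c,d)
    m=(P[...,2]>.10)&(P[...,2]<.135)&(abs(P[...,0]-.65)<.04)&(abs(P[...,1]+.115)<.04)&(cv2.cvtColor(p,cv2.COLOR_BGR2HSV)[...,2]>140)
    print(n,m.sum(),np.argwhere(m).mean(0)[::-1],P[m].mean(0))
E
```

```text
clock: 21.4
tcp_pos: [0.6524, -0.0973, 0.1094]
orientation: [0.0, 0.832, 0.555, 0.0]
wrist_force: [0.5, 1.3, 0.1]
finger_gap: -0.0001
[ 0.65243893 -0.0973176   0.10938374] [0.45590077 1.25301362 0.0625217 ]
scene 50 [358.6  288.26] [ 0.64892335 -0.11481251  0.12459989]
side 27 [257.59259259 209.40740741] [ 0.65110568 -0.09411685  0.12133472]
```

It moves freely with low force, so the direction is right. Now the full push, the hold and a check.

```bash
python3 -m creep '[[-0.006,0,0,0,0,0],[-0.012,0,0,0,0,0],[-0.018,0,0,0,0,0],[-0.024,0,0,0,0,0],[-0.027,0,0,0,0,0],[-0.027,0,0,0,0,0],[-0.027,0,0,0,0,0],[-0.027,0,0,0,0,0]]'; python3 - <<'E'
from h import *
s=env.get_state(); print(s['tcp_pos'],s['wrist_force'])
c=env.camera_params("scene"); p,d=env.read_camera("scene"); P=cloud(c,d); cv2.imwrite("pics/sc8.png",p)
m=(P[...,2]>.085)&(P[...,2]<.135)&(abs(P[...,0]-.64)<.05)&(abs(P[...,1]+.14)<.05)&(cv2.cvtColor(p,cv2.COLOR_BGR2HSV)[...,2]>140)
u=np.argwhere(m).mean(0)[::-1]; print(m.sum(),u,P[m].mean(0))
# intersect with swing plane
n=np.array([.924,-.383,0]); y=np.array([.383,.924,0]); o=np.array([.6505,-.1023,.055]); r=rays(c,u)[0]
q=c['position']+r*((o-c['position'])@n)/(r@n); print('cap in plane',(q-o)@y,q[2],'angle',np.arctan2((q-o)@y,q[2]-.055))
cv2.imwrite("pics/crop8.png",cv2.resize(p[250:350,310:430],None,fx=5,fy=5,interpolation=3))
E
```

```text
clock: 22.3
tcp_pos: [0.642, -0.122, 0.1096]
orientation: [0.0, 0.831, 0.556, -0.0]
wrist_force: [0.1, 2.9, 2.1]
finger_gap: 0.0001
[ 0.64204546 -0.12202032  0.10960665] [0.07417909 2.86778679 2.09620583]
54 [348.64814815 298.12962963] [ 0.63884412 -0.13838364  0.1113223 ]
cap in plane -0.03518182066554211 0.10650436377301253 angle -0.5992826805404844
```

View pics/crop8.png

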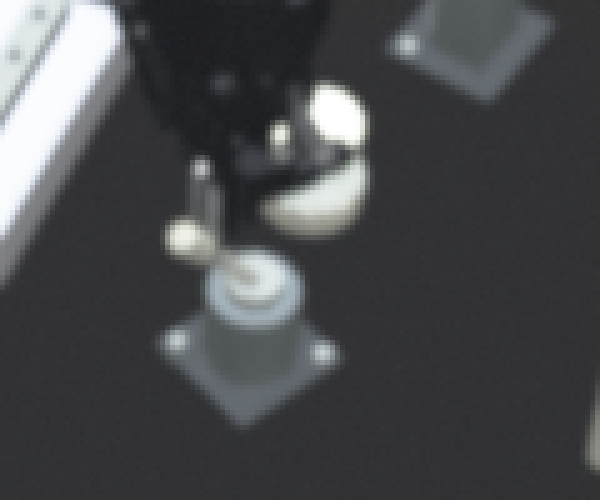

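The cap at (188,238) is bent about 0.6 rad, past the 0.45 trip point. I'll hold a little longer, then release and lift away.

```bash
python3 -m creep '[[-0.001,0,0,0,0,0],[-0.001,0,0,0,0,0],[-0.001,0,0,0,0,0],[-0.001,0,0,0,0,0],[-0.001,0,0,0,0,0],[-0.001,0,0,0,0,0],[0.002,0,0,0,0,0],[0.007,0,0,0,0,0]]';python3 -m creep '[[0.007,0,0,0,0,0],[0.014,0,0,0,0,0],[0.021,0,0,0,0,0],[0.03,0,0,0,0,0],[0.045,0,0,0,0,0],[0.06,0,-0.02,0,0,0],[0.065,0,-0.06,0,0,0],[0.065,0,-0.10,0,0,0]]';python3 -m creep '[[0.0,-0.03,0,0,0,0],[0.0,-0.06,0,0,0,0],[0.0,-0.09,0,0,0,0],[0.0,-0.10,0,0,0,0],[0.0,-0.10,0,0,0,0],[0.0,-0.10,0,0,0,0],[0.0,-0.10,0,0,0,0],[0.0,-0.10,0,0,0,0]]'; python3 - <<'E'
from h import *
for n in("scene","side"):
    p,d=env.read_camera(n); cv2.imwrite(f"pics/{n}9.png",p); c=env.camera_params(n); P=cloud(c,d)
    for nm,o in(('cap',(.651,-.102)),('roller',(.621,.128))):
        m=(P[...,2]>.105)&(P[...,2]<.135)&(abs(P[...,0]-o[0])<.025)&(abs(P[...,1]-o[1])<.03)&(cv2.cvtColor(p,cv2.COLOR_BGR2HSV)[...,2]>140)
        print(n,nm,m.sum(),P[m].mean(0).round(4))
a=cv2.imread("pics/scene9.png")[170:400,200:480]; b=cv2.imread("pics/side9.png")[170:400,190:470]
cv2.imwrite("pics/crop9.png",np.hstack([cv2.resize(i,None,fx=1.42,fy=1.42,interpolation=3) for i in(a,b)]))
E
```

```text
clock: 23.15
tcp_pos: [0.6452, -0.116, 0.1098]
orientation: [0.001, 0.832, 0.555, 0.0]
wrist_force: [-0.2, 1.6, 2.7]
finger_gap: 0.0
clock: 23.95
tcp_pos: [0.6693, -0.0534, 0.2091]
orientation: [-0.001, 0.831, 0.556, -0.001]
wrist_force: [0.7, -0.7, -0.1]
finger_gap: 0.0
clock: 24.75
tcp_pos: [0.5781, -0.0177, 0.2089]
orientation: [0.0, 0.832, 0.555, 0.0]
wrist_force: [-0.4, -0.6, 0.3]
finger_gap: 0.0
scene cap 50 [ 0.6524 -0.1058  0.125 ]
scene roller 53 [0.6221 0.1229 0.1204]
side cap 48 [ 0.6499 -0.0997  0.1243]
side roller 72 [0.6197 0.1328 0.1221]
```

View pics/crop9.png

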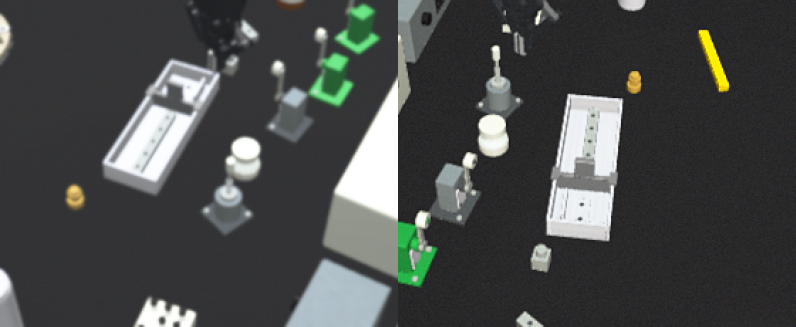

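The rail lies in the -y bay (590,130 in the right half), the bracket is in its own bay (585,210), both switches are upright, and nothing else has moved. Handing in.

```bash
python3 -c "
from workcell import env
print(env.hand_in())"
```

```text
the job is handed in; nothing more can be done
None
```

The job is done in the order asked and handed in at about 25 s on the robot's clock.

- **Divider and rail:** I slid the divider from about -27 mm to +44 mm, with the bracket about 20 mm clear of it. The long steel rail lies flat in the -y bay, its top at about 18 mm as expected, with roughly 7 mm free at each end.
- **Roller switch:** I pushed it to about 0.65–0.7 rad, held it past the trip point for about 1.3 s, and it sprang back.
- **Whisker switch:** I pushed it to about -0.6 rad, held it for about 1 s, and it sprang back.

**Last checks:** The roller and the cap measured back at their rest positions to within about 1 mm sideways. In the last pictures the bracket, jar, fitting, plug and look-alikes stood where they were. The short rail, bottle, can and wrench were mostly out of that crop, but the arm did not go near them.

**Disagreements:**
- My roller angle estimates at the first stop ran from 0.53 to 0.62 rad, so I pushed 4 mm further before measuring again.
- Holding the roller took about 8 N sideways, against the roughly 4 N you gave for 0.6 rad. I think the fingertip was also rubbing on the arm.
- The grip opening read 16 mm on the 18 mm rail, but the rail was held firmly and did not slip.

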